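Fit the dial gauge and clamp it until the torque lever slips

ROBOT

A 6-joint arm with a two-finger parallel gripper is mounted at the origin on the work surface. World frame = base frame: x ahead of the robot, y to its left, z up, the work surface at z = 0. Lengths are in m, angles in degrees, forces in N, time in s.
With the tool pointing down it reaches from about 0.4 to 0.825 m from the base axis. Payload 7 kg.
Tool frame: the origin (TCP) lies between the finger pads; the fingertips stand 22 mm ahead of it and the grasp point (between the pads) lies 3 mm ahead of it; z points along the fingers, y is the direction in which the jaws open and shut (so a half turn about z gives the same grasp; the last joint's range is limited). The gripper opens to 88 mm and grips with 3 to 60 N. Pads are 19 mm wide; open, the fingers measure 130 mm over their backs; the gripper's body (78 mm by 193 mm) begins 47 mm behind the grasp point.
Start: joints at [-48.008, 20.546, 0.682, 0, -70.136, -16.507], TCP at [0.29, -0.609, 0.249] pointing down, gripper open.
Joint ranges: [-176.03, 176.03], [-82.01, 121.73], [-58.28, 71.71], [-173.87, 95.51], [-174.79, -0.11], [-173.66, 173.66]. Speed limits (degrees/s): [136.94, 136.94, 172.46, 180, 180, 180].

INTERFACE

Orientations are given as [roll, pitch, yaw] about the fixed x, y, z axes, in that order (R = Rz(yaw) Ry(pitch) Rx(roll)).
In Python, from plant import telemetry, cams, r gives the robot as it stands.
- The arm moves only by the tool carry_out, never from a script. Its argument "commands" is one flat list of numbers, 5 for each row, row after row: the shift along the world's x, y, z as a fraction of full scale, then the turn about the world's z as a fraction of full scale, then the gripper's target within -1 to 1 (shut at 1, half-way at 0, fully open at -1). In form: [x, y, z, turn, claw, x, y, z, turn, claw, ...]. A call has 1 to 8 rows; each row shifts and turns the commanded pose from where the row before left it; what a row does not reach is not made up. Full scale, the value 1, is 0.04 m for a shift and 4 degrees for a turn. A row lasts 1/10 s, in which the tool goes at most 50 mm and 8.59 degrees, less where a joint would pass 70% of its speed; a pose out of reach is approached as far as the arm can. A call with a number of a shift or a turn outside -1 to 1 is refused whole. A call with a gripper value outside its range is refused whole. The fingers move at their own pace and stop on an object; "grip_force" is the grip in N (left out, the last holds). Time passes only in rows, so rows that do not move let the fingers close. It gives the time, the measured TCP pose, the force and the opening at its end, in the units of the state.
- telemetry.get_state(): the state, without advancing time (a new reading comes with each control period).
- cams.capture(name): name is "side" or "top" or "wrist"; returns a dict with "frame" (480x640x3 uint8, red, green, blue), "camera_matrix" (3x3 intrinsics, pixels), "k1" (the pictures are not rectified: a ray, as slopes to the right and down, at radius r is drawn at 1 + k1 r^2 times it, then the intrinsics apply), "camera_from_world" (4x4, takes a point from world to camera coordinates); the wrist camera has in their place "mount" (4x4, takes a point from camera to tool coordinates, whose origin is the TCP and whose axes are the flange's). Camera axes: x right, y down, z forward; pixel columns grow to the right and rows downward; lengths in m; the calibration is good to about 2 mm. A picture is of the moment at which its call begins: read the wrist's pose just before it. There is no depth.
- r.close_job(): hands the job in, once; it reports no verdict.
The state is a dict: "time_s": time; "joints": joint angles; "qd": joint speeds; "joint_torque": joint torques, N m; "tcp_pos": TCP position; "eef_rot": TCP orientation; "contact_force": force on the tool from outside, world axes, zero at the start; "moment": the same for the moment, N m; "gripper_width": finger opening in m.
Only numpy, scipy, OpenCV 4.12 (cv2) and the standard library are available. Lean on these libraries where they do the work, as an engineer would, in place of code of your own. Each camera call takes 0.05 s, during which the arm holds its last target. There are 200 camera calls.

TASK

Take the dial gauge out of its wooden stand and put it upright, stem down, into the hole in the fixture's aluminium arm until its shoulder sits fully home, without forcing it. Then turn the clamp lever clockwise (seen from above) until it comes up tight and the lever gives and slips by about 10 degrees, and stop there: past about 20 degrees of slip the clamp is spoiled. Let go and leave the gauge seated and the other things on the bench alone.

Things in the scene. Friction and masses are not known exactly. Their poses are not given: they have to be found in the camera images.
- gauge_center (a point): Centre of the loose dial gauge (about 0.16 kg): an upright aluminium disc 58 mm in diameter, 24 mm thick, white face. x is the disc's axis (the face looks to +x; grasp across x, 24 mm wide), z up. Under the disc: a steel shoulder, a stem, a thin plunger; its tip is 81 mm below this point. It starts upright, its stem in the stand's hole.
- gauge_seat (a point): Centre of the flat underside of the gauge's steel shoulder (22 mm in diameter), 35 mm below the disc's centre; same axes. From it hang the round stem, 10 mm in diameter and 22 mm long with a tapered end, then the plunger, 4 mm in diameter and 24 mm long.
- stand: Fixed wooden block 90 x 90 x 56 mm high holding the gauge at the start in a through hole of 16 mm; origin at the centre of its underside.
- holder: Fixed run-out fixture; origin on the bench. Base plate 200 (x) x 155 (y) x 10 mm; black column 56 x 60 mm centred at y -30 mm; on it an aluminium arm 44 mm wide in x, from y -55 to +85 mm, 20 mm thick, its flat top 90 mm high. A camshaft lies in V-blocks along x under the hole, its top 42 mm high, 2 mm below the plunger of a seated gauge.
- collar (a point): Centre of the mouth, at the top face of the arm, of the vertical through hole of 11.5 mm (2 mm chamfer) that takes the gauge's stem: 60 mm to +y of the fixture's origin, 90 mm high. Axes as the fixture's.
- spindle (a point): Point on the clamp lever's vertical turning axis at the arm's top face: 30 mm to -y of the fixture's origin, 90 mm high. A hub 32 mm in diameter stands here. The clamp needs 0.7 to 1.4 rad of clockwise turning, unknown beforehand and not to be seen, before it comes up tight; until then the knob resists with only 1 to 2 N.
- lever_knob (a point): Centre of the black upright round knob, 18 mm in diameter, 46 mm tall, at the lever's end, 90 mm from the turning axis and 41 mm above the arm's top. The lever is a steel bar 14 mm wide below the knob, its top 18 mm above the arm's top. The knob does not spin on the lever, but a gripper may turn about it. The lever stays where it is left.
- slip (a joint): How far the lever has slipped clockwise in its torque limiter, rad; 0 while the clamp is only running down. Once the clamp is tight the resistance rises sharply and the limiter slips at about 1 N m (11 N at the knob), steadily for as long as it is turned on, to a dead stop at 0.7. Good: 0.06 to 0.35.
- cap: Bystander: aluminium camshaft bearing cap 22 x 72 x 31 mm high; leave alone.
- socket: Bystander: steel socket 30 mm in diameter, 36 mm high; leave alone.
- spanner: Bystander: spanner 180 mm long lying flat; leave alone.
- oil: Bystander: grey oil bottle 52 mm in diameter, 120 mm high; leave alone.
There are look-alikes about, which are no part of the job. What is shaped like the part that bears gauge_center but orange is not meant.

How it is judged (in metres and radians):
On the way, in this order (a step that is already met when the one before it is completed fails the run):
1. the gauge's stem is in the fixture's hole, its shoulder fully home on the arm, upright (horizontal distance between gauge_seat and collar below 0.004 m and z of gauge_seat in the frame of collar below 0.003 m and angle between gauge_seat's own z axis and vertical below 0.06 rad), for 0.2 s.
2. the lever has been turned tight and has slipped (value of joint slip above 0.06 rad), for 0.1 s.
At the end, for the whole second after the job is handed in: The gauge stands in the fixture's hole within 4 mm of its axis, shoulder within 3 mm of the arm's top, upright within 0.06 rad; the lever has slipped between 0.06 and 0.35 rad (3.5 and 20 degrees) and is still (all of step 1 and value of joint slip between 0.06 and 0.35 rad and velocity of joint slip below 0.05 rad/s); the robot touches nothing.
It fails at once if the lever is turned more than 0.35 rad (20 degrees) past the start of its slip (value of joint slip above 0.35 rad).
It fails at once if the gauge is forced against the fixture with more than 40 N (contact force between gauge and holder above 40 N).
It fails at once if a bystander is moved by more than 30 mm (distance of any of cap, socket, spanner, oil from where it was at the start of the episode above 0.03 m).
It also fails if it takes over 64 s, if anything falls off the work surface, if the arm or the gripper's body presses on something with over 40 N, if the wrist force passes 120 N, or if a joint passes its speed limit or range.

## Working session

There is one attempt and no reset: what is moved stays moved. The work goes in short steps, Python scripts to look and compute and a tool call to move; the robot and the scene stay as the last step left them, time stands still between calls to the robot, and variables do not carry over. Pictures are saved under pics/ and viewed, about 8 in all and at most 12, crops included, and the job is handed in when it is done.

Besides the shell and the picture viewer there is one more tool, called after "Emit:" as name(argument=value, ...) on one line, values as JSON. carry_out: Moves the arm, as the interface text tells. Shift numbers are shares of 0.04 m and turn numbers shares of 4 degrees, none past 1 either way. Its arguments: {"type":"object","properties":{"commands":{"type":"array"},"grip_force":{"type":"number"}},"required":["commands"]}

```bash
ls; mkdir -p pics; cat > h.py <<'E'
import numpy as np, cv2
from plant import telemetry, cams, r
from scipy.spatial.transform import Rotation as R
def cap(n):
    s=telemetry.get_state(); d=cams.capture(n)
    if n=="wrist":
        T=np.eye(4); T[:3,:3]=R.from_euler('xyz',s['eef_rot'],degrees=True).as_matrix(); T[:3,3]=s['tcp_pos']
        d['wc']=T@np.array(d['mount'])
    else: d['wc']=np.linalg.inv(np.array(d['camera_from_world']))
    return d
def ray(d,u,v):
    K=np.array(d['camera_matrix'],float)
    p=cv2.undistortPoints(np.array([[[u,v]]],float),K,np.array([d['k1'],0,0,0.]))[0,0]
    w=d['wc']; return w[:3,3], w[:3,:3]@np.array([p[0],p[1],1.])
def onz(d,u,v,z):
    o,k=ray(d,u,v); return o+k*(z-o[2])/k[2]
def proj(d,P):
    c=np.linalg.inv(d['wc'])@np.append(P,1); K=np.array(d['camera_matrix'])
    x=c[:2]/c[2]; x=x*(1+d['k1']*(x@x)); return K[:2,:2]@x+K[:2,2]
def tri(rays):
    A=0;b=0
    for o,k in rays:
        k=k/np.linalg.norm(k); M=np.eye(3)-np.outer(k,k); A=A+M; b=b+M@o
    return np.linalg.solve(A,b)
def save(d,n): cv2.imwrite('pics/'+n,d['frame'][:,:,::-1])
E
python3 - <<'E'
from h import *
for n in("side","top"):
    d=cap(n); save(d,n+'0.png'); print(n,d['camera_matrix'],d['k1'],d['wc'])
print(telemetry.get_state())
E
```

```text
pics
side [[486.49886831   0.         316.17846896]
 [  0.         486.49886831 245.59921409]
 [  0.           0.           1.        ]] -0.09385290337291237 [[-0.79261944 -0.41719612  0.44463673  0.07780643]
 [-0.60956705  0.52605819 -0.59303524  0.61192942]
 [ 0.01350721 -0.74108716 -0.67127295  0.77001201]
 [ 0.          0.          0.          1.        ]]
top [[548.44717057   0.         320.48730817]
 [  0.         548.44717057 243.32550532]
 [  0.           0.           1.        ]] 0.03305829831876278 [[-0.02397804 -0.99014848  0.13795306  0.39468395]
 [-0.99962466  0.02191752 -0.01643629  0.02492144]
 [ 0.01325077 -0.13829539 -0.99030238  1.26777929]
 [ 0.          0.          0.          1.        ]]
{'time_s': 0.1, 'joints': array([-4.80084859e+01,  2.05872446e+01,  6.39935645e-01, -1.87321772e-02,
       -7.01376162e+01, -1.65061923e+01]), 'qd': array([-0.04939168, -0.09577249,  0.24405944,  0.06363982, -0.02563486,
        0.01983952]), 'joint_torque': array([-1.09328197e-03, -5.84163702e+01,  2.93750900e+01,  7.01542899e+00,
        1.01918538e-02, -5.50750144e-05]), 'tcp_pos': array([ 0.29023668, -0.60896062,  0.24772115]), 'eef_rot': array([ 1.79913571e+02, -7.24640243e-03, -1.54521050e+02]), 'contact_force': array([-0.62293658, -0.18829269,  0.13566327]), 'moment': array([0.00135507, 0.00147595, 0.04383875]), 'gripper_width': 0.087325237562444}
```

View pics/side0.png

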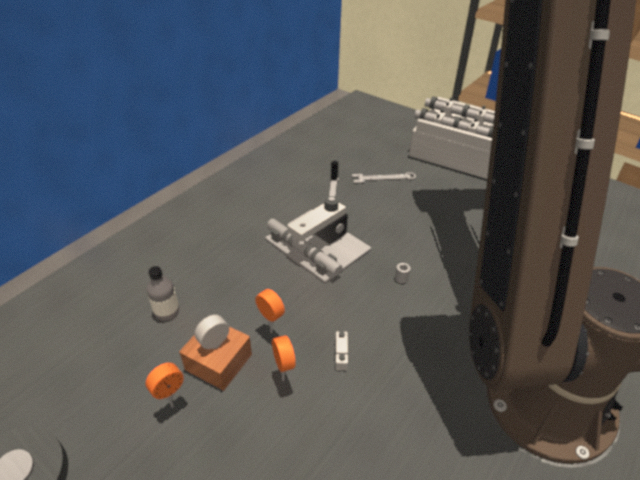

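View pics/top0.png

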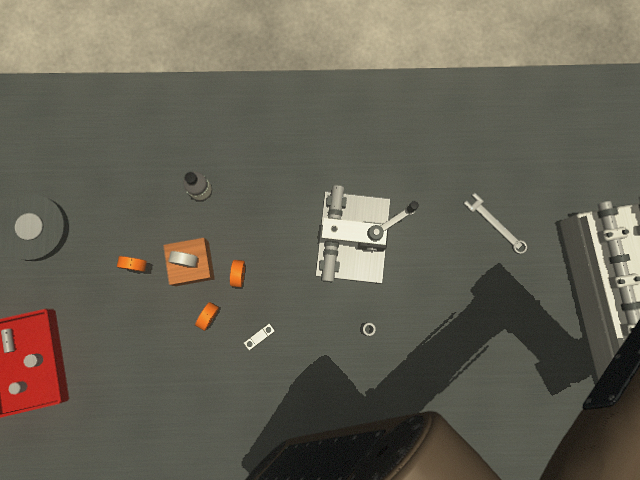

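Both views show the gauge (side 212,332; top 183,259), the arm of the fixture, its hub (top 375,233), the knob (side 334,170; top 412,208) and the hole at the arm's left end (top about 334,228).

```bash
python3 - <<'E'
from h import *
s=cap("side");t=cap("top")
print("gauge",tri([ray(s,212,332),ray(t,183,259)]))
print("knobtop",tri([ray(s,335,164),ray(t,413,206)]))
hub=onz(t,375,233,.11);hole=onz(t,334,228,.09)
print("hub",hub,"hole",hole,tri([ray(s,303,225),ray(t,334,228)]), np.linalg.norm((hub-hole)[:2]))
# stand top corners, arm, oranges
f=cv2.cvtColor(t['frame'],cv2.COLOR_RGB2HSV)
m=cv2.inRange(f,(3,90,60),(16,220,255)); m[:, :150]=0; m[:,226:]=0; m[290:]=0
c=max(cv2.findContours(m,0,2)[0],key=cv2.contourArea); b=cv2.boxPoints(cv2.minAreaRect(c)); print(b); 
for q in b: print(onz(t,*q,.056))
for n,q in dict(cap=(258,336),socket=(369,329),oil=(198,184),o1=(131,264),o2=(237,272),o3=(207,316)).items(): print(n,onz(t,*q,.04))
a=t['frame'][170:300,290:430]; e=s['frame'][150:290,250:390]; g=t['frame'][225:295,155:225];g2=s['frame'][300:395,170:265]
z=lambda i,w:cv2.resize(i,(w,300),interpolation=cv2.INTER_CUBIC)
cv2.imwrite('pics/c.png',np.vstack([np.hstack([z(a,323),z(e,300)]),np.hstack([z(g,323),z(g2,300)])])[:,:,::-1])
E
```

```text
gauge [0.5321169  0.30206417 0.09089588]
knobtop [ 0.62507397 -0.18711358  0.15154945]
hub [ 0.5756847  -0.11143748  0.11      ] hole [ 0.5917894  -0.02485551  0.09      ] [ 0.59204135 -0.02480345  0.08927082] 0.08806701890046768
[[161.547   244.43289]
 [207.12753 236.38925]
 [214.59732 278.7181 ]
 [169.01678 286.76175]]
[0.56880722 0.3569898  0.056     ]
[0.58465739 0.25670547 0.056     ]
[0.48996329 0.23988965 0.056     ]
[0.474697   0.33920871 0.056     ]
cap [0.36275247 0.14707526 0.04      ]
socket [ 0.37199781 -0.09818744  0.04      ]
oil [0.7086608  0.28093324 0.04      ]
o1 [0.52853762 0.42809211 0.04      ]
o2 [0.50508268 0.19289277 0.04      ]
o3 [0.40920498 0.25910593 0.04      ]
```

View pics/c.png

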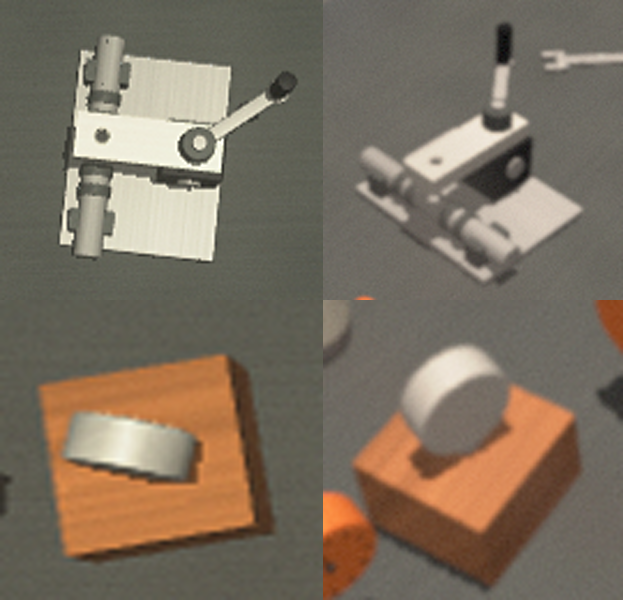

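The crops show the hole at top px (333.8, 228.5) and the hub at (375.8, 233.7). The disc's axis lies about -14° from world x. I'll move in and look from the wrist camera.

Emit:
carry_out(commands=[0.5, 1, 0.1, 1, -1, 0.5, 1, 0.1, 1, -1, 0.5, 1, 0.1, 1, -1, 0.5, 1, 0.1, 1, -1, 0.5, 1, 0.1, 1, -1, 0.5, 1, 0.1, 1, -1, 0.5, 1, 0, 1, -1, 0.5, 1, 0, 1, -1], grip_force=20)

```text
time_s: 1.0
tcp_pos: [0.4509, -0.2876, 0.2729]
eef_rot: [-180.0, 0.0, -122.4]
contact_force: [1.1, -0.9, -0.0]
gripper_width: 0.0874
```

Emit:
carry_out(commands=[0.5, 1, 0, 1, -1, 0.5, 1, 0, 1, -1, 0.5, 1, 0, 1, -1, 0, 1, 0, 1, -1, 0, 1, 0, 0.6, -1, 0, 0.5, 0, 0, -1, 0, 0, 0, 0, -1])

```text
time_s: 1.7
tcp_pos: [0.5104, -0.067, 0.2726]
eef_rot: [-180.0, 0.0, -103.9]
contact_force: [-0.1, -0.3, -0.0]
gripper_width: 0.0877
```

```bash
python3 - <<'E'
from h import *
d=cap("wrist"); save(d,'w1.png'); np.save('w1.npy',d,allow_pickle=True)
s=telemetry.get_state(); print(s['tcp_pos'],s['eef_rot'],s['time_s'],d['mount'])
print(proj(d,[.592,-.025,.09]),proj(d,[.576,-.111,.11]))
E
```

```text
[ 0.51038345 -0.06815644  0.27266284] [-1.79993595e+02  7.16856089e-03 -1.03974886e+02] 1.75 [[-2.14547261e-03 -9.56737288e-01 -2.90945283e-01  7.89044755e-02]
 [ 9.99996089e-01 -2.57465030e-03  1.09230066e-03  3.65365644e-04]
 [-1.79412713e-03 -2.90941802e-01  9.56739071e-01 -1.36417872e-01]
 [ 0.00000000e+00  0.00000000e+00  0.00000000e+00  1.00000000e+00]]
[253.04676878 280.52259005] [236.83573921 197.98414751]
```

View pics/w1.png

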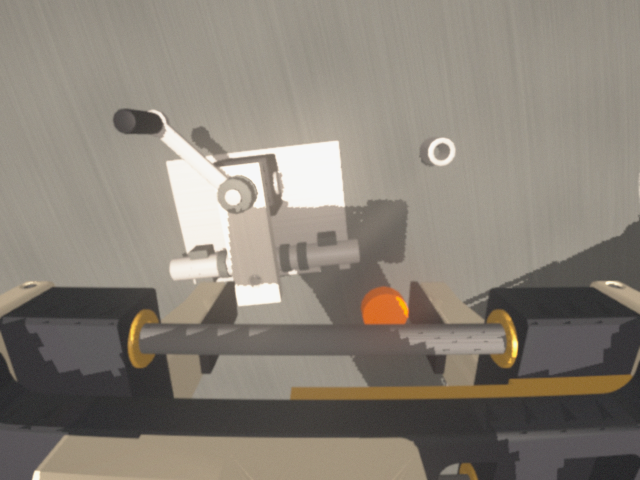

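```bash
python3 - <<'E'
from h import *
d=np.load('w1.npy',allow_pickle=True).item(); f=d['frame']
print(onz(d,384,305,.03),onz(d,384,305,.2))
print("hub",onz(d,236,194,.112),"knobtop",onz(d,124,121,.154))
print(f[274:290,244:264].sum(2)//3)
cv2.imwrite('pics/c1.png',cv2.resize(f[220:320,200:420],None,fx=3.6,fy=3.6,interpolation=2)[:,:,::-1])
E
```

```text
[0.46514416 0.06750139 0.03      ] [ 0.47675541 -0.0271585   0.2       ]
hub [ 0.57505679 -0.11473199  0.112     ] knobtop [ 0.62553671 -0.18929694  0.154     ]
[[179 177 175 176 176 176 175 175 169 169 166 168 166 167 170 175 176 177
  175 176]
 [177 177 175 177 175 175 170 166 158 158 167 159 157 160 163 170 172 175
  176 178]
 [176 174 175 177 173 168 161 155 151 156 166 156 150 151 153 161 167 172
  174 175]
 [181 177 177 175 172 162 156 147 143 145 153 151 146 141 144 144 156 167
  172 176]
 [180 179 175 175 169 157 151 143 142 142 147 146 145 138 134 137 149 161
  173 176]
 [178 179 176 172 165 158 150 141 142 144 146 148 147 144 142 145 149 160
  168 173]
 [178 177 176 173 165 161 148 146 145 145 148 148 148 148 149 151 154 163
  168 171]
 [177 177 179 171 164 162 150 145 144 147 146 148 148 150 148 150 154 161
  164 172]
 [177 177 177 176 166 164 155 148 146 146 146 150 152 150 150 152 159 166
  170 178]
 [180 179 177 175 170 169 163 152 150 147 149 149 151 152 155 167 183 184
  190 212]
 [180 178 183 192 194 190 181 164 156 156 159 164 164 170 184 200 221 226
  232 240]
 [202 202 212 231 235 232 219 191 170 181 204 208 208 217 220 231 240 243
  245 246]
 [238 236 241 245 245 245 242 227 200 212 234 236 236 238 236 240 244 246
  246 246]
 [246 246 246 246 246 246 246 243 236 237 242 243 243 242 241 244 246 246
  246 246]
 [246 246 246 246 246 246 246 246 245 245 245 245 246 245 245 246 246 246
  246 246]
 [246 246 246 246 246 246 246 246 246 246 246 246 246 246 246 246 246 246
  246 246]]
```

View pics/c1.png

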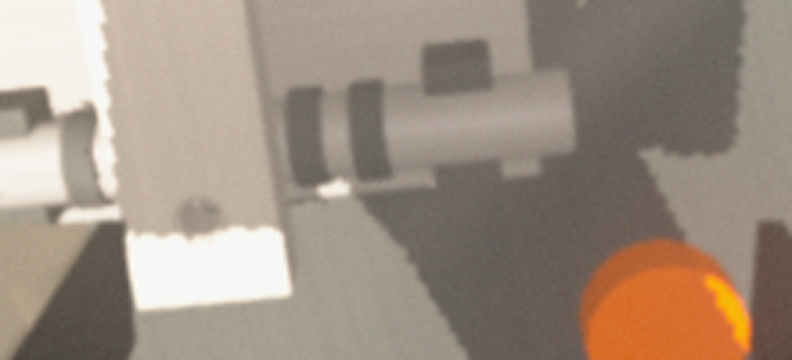

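The hole shows at wrist (255.3, 279.5). The orange disc at (384, 305) is unexpected, so I'll check it from the top and side cameras.

```bash
python3 - <<'E'
from h import *
d=np.load('w1.npy',allow_pickle=True).item()
print("hole",onz(d,255.3,279.5,.09), d['camera_matrix'][0][0])
t=cap("top");s=cap("side")
def om(f):
    m=cv2.inRange(cv2.cvtColor(f,cv2.COLOR_RGB2HSV),(5,200,120),(16,255,255))
    return [ (c.mean(0)[0].round().tolist(),cv2.contourArea(c)) for c in cv2.findContours(m,0,2)[0] if cv2.contourArea(c)>30]
print(om(t['frame']),om(s['frame']),om(d['frame']))
cv2.imwrite('pics/ts.png',cv2.resize(np.hstack([t['frame'],s['frame']]),(800,300),interpolation=3)[:,:,::-1])
E
```

```text
hole [ 0.5894532  -0.02551859  0.09      ] 344.23491891656204
[([159.0, 288.0], 414.5)] [] [([386.0, 309.0], 576.0)]
```

View pics/ts.png

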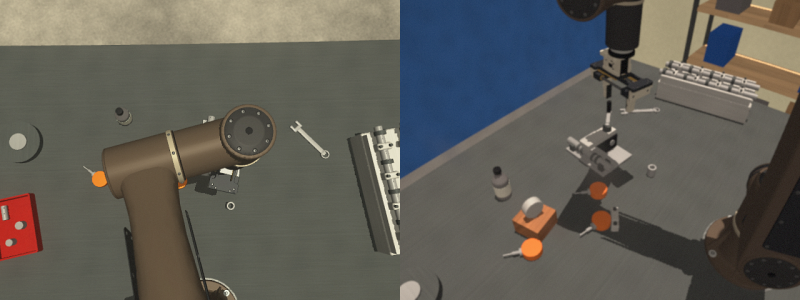

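The orange look-alikes were standing free and have toppled. That doesn't affect the job, and one now lies near (0.465, 0.07). I'll move on to view the real gauge.

Emit:
carry_out(commands=[0.1, 1, 0, 0, -1, 0.1, 1, 0, 0, -1, 0.1, 1, 0, 0, -1, 0.1, 1, 0, 0, -1, 0.1, 1, 0, 0, -1, 0.1, 1, 0, 0, -1, 0.1, 1, 0, 0, -1, 0.1, 1, 0, 0, -1])

```text
time_s: 2.65
tcp_pos: [0.543, 0.2511, 0.2725]
eef_rot: [-180.0, -0.0, -104.2]
contact_force: [1.0, 0.6, -0.5]
gripper_width: 0.0877
```

Emit:
carry_out(commands=[0.1, 1, 0, 0, -1, 0.1, 1, 0, 0, -1, 0.1, 1, 0, 0, -1, 0, 0.6, 0, 0, -1, 0, 0, 0, 0, -1, 0, 0, 0, 0, -1])

```text
time_s: 3.25
tcp_pos: [0.5549, 0.394, 0.2717]
eef_rot: [180.0, -0.1, -104.2]
contact_force: [-0.7, -0.6, 0.5]
gripper_width: 0.0877
```

```bash
python3 - <<'E'
from h import *
d=cap("wrist"); save(d,'w2.png'); np.save('w2.npy',d,allow_pickle=True)
s=telemetry.get_state(); print(s['tcp_pos'],s['eef_rot'],s['time_s'])
print(proj(d,[.532,.302,.12]))
E
```

```text
[0.55490925 0.39352999 0.27212094] [ 1.79981078e+02 -5.20414587e-02 -1.04177532e+02] 3.3
[320.61933075 115.68979013]
```

View pics/w2.png

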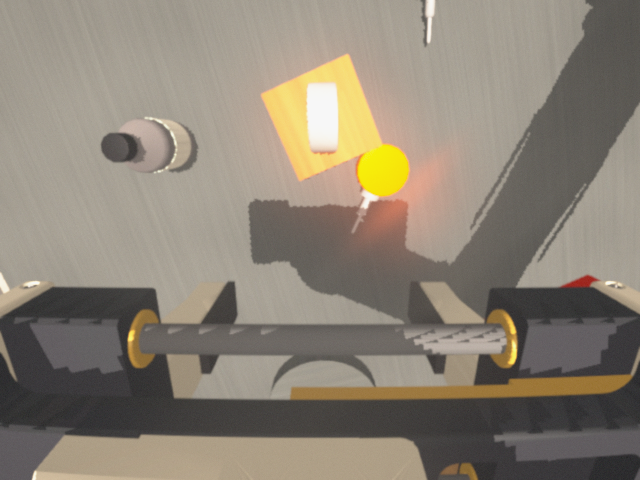

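The gauge's rim is at about px (322,117), running nearly straight along the image rows' normal, so the yaw is good already. An orange one lies flat beside the stand at (383,170).

```bash
python3 - <<'E'
from h import *
d=np.load('w2.npy',allow_pickle=True).item(); f=d['frame']
m=((f.min(2)>190)).astype(np.uint8); m[:,:290]=0;m[:,355:]=0;m[:70]=0;m[165:]=0
c=max(cv2.findContours(m,0,1)[0],key=cv2.contourArea)
print(cv2.contourArea(c),cv2.minAreaRect(c))
rows=[]
for v in range(95,142,5):
    u=np.where(m[v])[0]; rows.append((v,u.min(),u.max()))
rows=np.array(rows); mid=(rows[:,1]+rows[:,2])/2; print(rows.tolist())
k=np.polyfit(rows[:,0],mid,1)
P=[onz(d,np.polyval(k,v),v,.118) for v in(95,118,140)]
print(P); q=P[2]-P[0]; print("plane dir deg",np.degrees(np.arctan2(q[1],q[0])))
# side view centre
s=cap("side"); h=cv2.cvtColor(s['frame'],cv2.COLOR_RGB2HSV)
m=cv2.inRange(h,(0,0,110),(180,70,255)); m[:310]=0;m[355:]=0;m[:,190:]*=1;m[:,:190]=0;m[:,236:]=0
c=max(cv2.findContours(m,0,1)[0],key=cv2.contourArea); e=cv2.minAreaRect(c); print(e)
print(tri([ray(s,*e[0]),ray(d,np.polyval(k,118),118)]))
E
```

```text
1854.0 ((322.0, 115.5), (65.0, 30.0), 90.0)
[[95, 307, 336], [100, 307, 336], [105, 307, 337], [110, 307, 337], [115, 307, 337], [120, 308, 337], [125, 308, 337], [130, 308, 337], [135, 309, 337], [140, 309, 337]]
[array([0.52746604, 0.28696054, 0.118     ]), array([0.53113534, 0.3039258 , 0.118     ]), array([0.53474529, 0.32062463, 0.118     ])]
plane dir deg 77.79867580666617
((210.75003051757812, 329.7500305175781), (28.991378784179688, 33.941123962402344), 45.0)
[0.53143838 0.30404137 0.10053669]
```

```bash
python3 - <<'E'
from h import *
d=np.load('w2.npy',allow_pickle=True).item()
print(onz(d,322,115.5,.091))
a,b=ray(d,321.5,82.8)[1],ray(d,322.8,148.2)[1]
k=a/np.linalg.norm(a)+b/np.linalg.norm(b); o=d['wc'][:3,3]; print(o+k*(.091-o[2])/k[2])
for q in ((262,97),(348,55),(382,145),(301,181)): print(onz(d,*q,.056))
t=cap("top"); h=cv2.cvtColor(t['frame'],cv2.COLOR_RGB2HSV)
E
```

```text
[0.53044996 0.30056242 0.091     ]
[0.53047809 0.30126688 0.091     ]
[0.58141524 0.26788637 0.056     ]
[0.49306095 0.25222149 0.056     ]
[0.47904683 0.34017531 0.056     ]
[0.56624488 0.35480013 0.056     ]
```

Emit:
carry_out(commands=[-0.2, -0.77, -0.5, 0.2, -1, -0.2, -0.77, -0.5, 0.2, -1, -0.2, -0.77, -0.5, 0.1, -1, 0, 0, -0.5, 0, -1, 0, 0, 0, 0, -1, 0, 0, 0, 0, -1])

```text
time_s: 4.0
tcp_pos: [0.5309, 0.3019, 0.1935]
eef_rot: [-180.0, 0.0, -102.2]
contact_force: [0.2, -0.4, 0.1]
gripper_width: 0.0874
```

Emit:
carry_out(commands=[0, -0.02, -0.8, 0, -1, 0, 0, -0.8, 0, -1, 0, 0, -0.6, 0, -1, 0, 0, -0.26, 0, -1, 0, 0, 0, 0, -1, 0, 0, 0, 0, 1, 0, 0, 0, 0, 1, 0, 0, 0, 0, 1], grip_force=20)

```text
time_s: 4.8
tcp_pos: [0.531, 0.302, 0.0956]
eef_rot: [-179.9, 0.1, -102.1]
contact_force: [0.1, 0.1, 0.1]
gripper_width: 0.0692
```

Emit:
carry_out(commands=[0, 0, 0, 0, 1, 0, 0, 0, 0, 1, 0, 0, 0, 0, 1, 0, 0, 0, 0, 1, 0, 0, 0, 0, 1, 0, 0, 0, 0, 1])

```text
time_s: 5.4
tcp_pos: [0.5305, 0.3015, 0.0942]
eef_rot: [-180.0, -0.0, -102.1]
contact_force: [0.8, 0.2, -0.2]
gripper_width: 0.0239
```

Emit:
carry_out(commands=[0, 0, 0, 0, 1, 0, 0, 0.3, 0, 1, 0, 0, 0.6, 0, 1, 0, 0, 0.8, 0, 1, 0, 0, 0.9, 0, 1, 0, 0, 0.9, 0, 1, 0, 0, 0.1, 0, 1, 0, 0, 0, 0, 1], grip_force=40)

```text
time_s: 6.2
tcp_pos: [0.5306, 0.3018, 0.2401]
eef_rot: [-179.9, 0.2, -102.1]
contact_force: [-0.5, -0.3, -1.8]
gripper_width: 0.024
```

```bash
python3 - <<'E'
from h import *
d=cap("side"); st=telemetry.get_state(); print(st['tcp_pos'],st['gripper_width'],st['contact_force'])
P=st['tcp_pos']; print(proj(d,P),proj(d,P-[0,0,.081]))
u,v=proj(d,P-[0,0,.04]).astype(int); print(u,v)
cv2.imwrite('pics/c2.png',cv2.resize(d['frame'][v-60:v+60,u-60:u+60],None,fx=5,fy=5,interpolation=2)[:,:,::-1])
E
```

```text
[0.5300023  0.30137123 0.23837031] 0.023879171932378734 [-0.36392309  0.20794869 -2.40928067]
[201.25380001 272.95700683] [208.49951448 307.51254648]
204 290
```

View pics/c2.png

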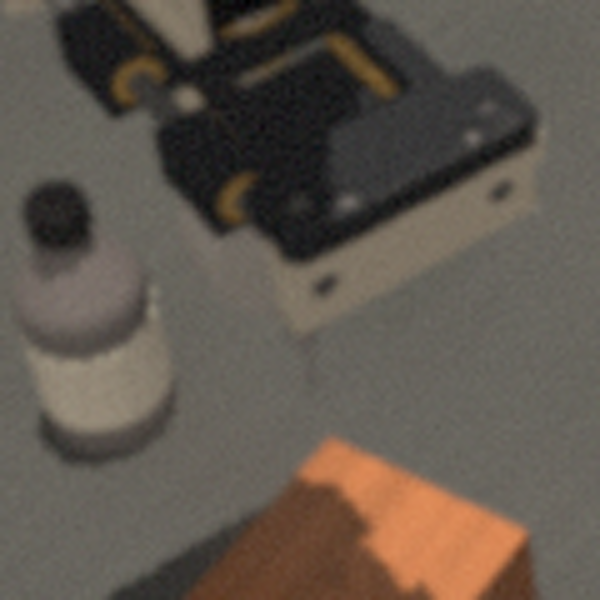

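The plunger tip shows at side px (206,307), against a prediction of (208.5,307.5). It hangs upright with a few mm of uncertainty. I'll carry it over the hole and compare tip and hole in the same view.

Emit:
carry_out(commands=[0.1, -0.6, 0, 0, 1, 0.2, -1, 0, 0, 1, 0.2, -1, 0, 0, 1, 0.2, -1, 0, 0, 1, 0.2, -1, 0, 0, 1, 0.2, -1, 0, 0, 1, 0.2, -1, 0, 0, 1, 0.2, -1, 0, 0, 1])

```text
time_s: 7.05
tcp_pos: [0.5896, -0.0043, 0.2364]
eef_rot: [179.8, -0.1, -102.1]
contact_force: [1.4, 0.4, -1.8]
gripper_width: 0.0241
```

Emit:
carry_out(commands=[0.02, -0.56, 0, 0, 1, 0, 0, -0.4, 0, 1, 0, 0, -0.4, 0, 1, 0, 0, -0.3, 0, 1, 0, 0, 0, 0, 1, 0, 0, 0, 0, 1])

```text
time_s: 7.65
tcp_pos: [0.5911, -0.0248, 0.1938]
eef_rot: [179.9, -0.0, -102.1]
contact_force: [-0.2, -0.8, -1.9]
gripper_width: 0.0239
```

```bash
python3 - <<'E'
from h import *
d=cap("side"); st=telemetry.get_state(); print(st['tcp_pos'],st['eef_rot'],st['gripper_width'],st['contact_force'],st['time_s'])
P=st['tcp_pos']; print(proj(d,P-[0,0,.0845]),'hole',proj(d,[.592,-.025,.09]))
w=cap("wrist"); print('wrist tip',proj(w,P-[0,0,.0845]),proj(w,P-[0,0,.04]))
u,v=proj(d,P-[0,0,.0845]).astype(int); print(u,v)
a=cv2.resize(d['frame'][v-40:v+35,u-40:u+40],(640,600),interpolation=2)
cv2.imwrite('pics/c3.png',a[:,:,::-1]); save(w,'w3.png')
E
```

```text
[ 0.59145426 -0.02469052  0.19441981] [-1.79993479e+02 -1.51801702e-02 -1.02080089e+02] 0.02395165799491373 [ 0.33317034  1.25048021 -0.32963638] 7.7
[303.20692465 217.78150014] hole [303.13886045 224.71597115]
wrist tip [321.34463935 256.74730541] [321.29143023 283.59838871]
303 217
```

View pics/c3.png

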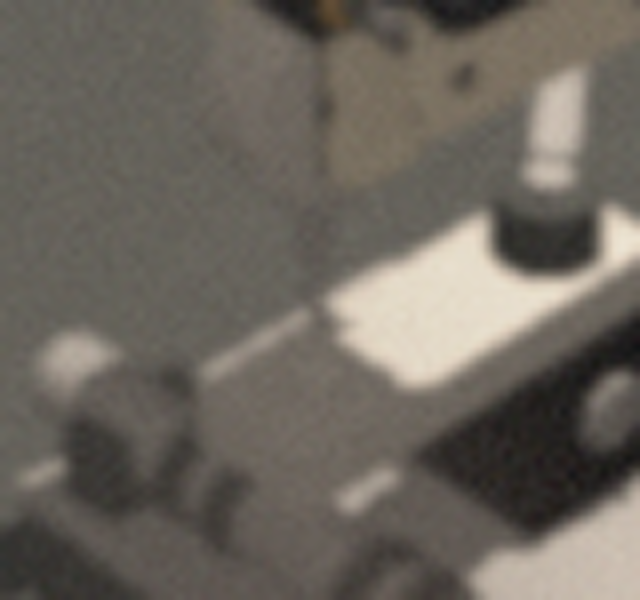

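The tip is at side px ≈(302.4,215), over the hole's column of 302.3. The wrist camera can see the tip and hole area, so I'll take one enhanced crop from it.

```bash
python3 - <<'E'
from h import *
f=cv2.imread('pics/w3.png'); w=f[200:320,240:400]
w=cv2.createCLAHE(3,(2,2)).apply(cv2.cvtColor(w,6)); cv2.imwrite('pics/c4.png',cv2.resize(w,None,fx=5,fy=5,interpolation=2))
E
```

```text
(no output)
```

View pics/c4.png

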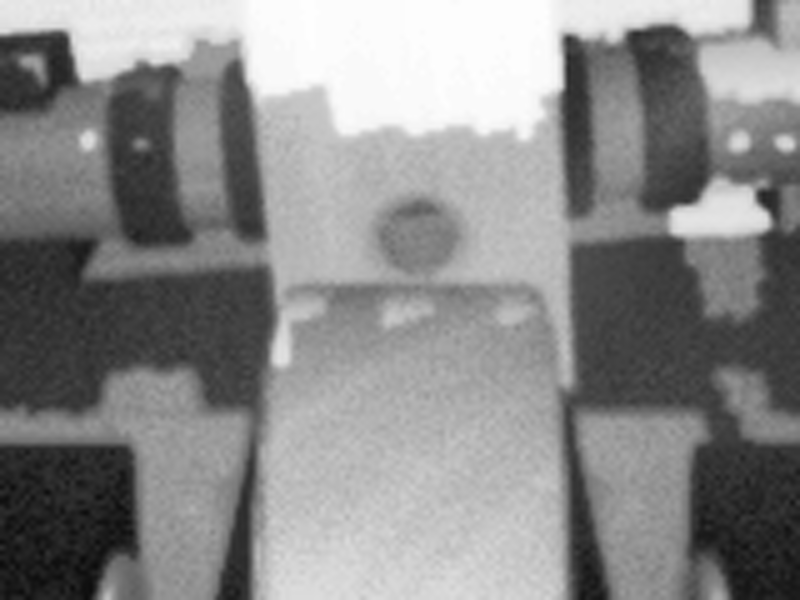

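The hole is at wrist px (323.6,246.6). The disc's far edge is at row 257 with its centre column at 323.4. I'll compute both in this one view.

```bash
python3 - <<'E'
from h import *
from scipy.optimize import brentq
w=cap("wrist"); st=telemetry.get_state(); P=st['tcp_pos']; print(P)
H=onz(w,323.6,246.6,.09); print("hole",H)
o,k=ray(w,323.4,257.0); a=np.radians(st['eef_rot'][2]); t=np.array([np.cos(a),np.sin(a),0]) # tool x, ~ -y
n=np.array([-np.sin(a),np.cos(a),0]); k=k/np.linalg.norm(k)
for zc in (P[2]-.003,P[2]-.005):
    def g(s):
        c=P+t*s; c[2]=zc; q=c-o; q2=np.array([q@t,q[2]]); k2=np.array([k@t,k[2]]);k2/=np.linalg.norm(k2)
        return -(q2[0]*k2[1]-q2[1]*k2[0])
    vals=[g(s) for s in(-.01,0,.01)]; print(vals)
    for sg in(1,-1):
        try: s=brentq(lambda s:sg*g(s)-.029,-.03,.03); print("centre",P+t*s,"s",s)
        except Exception as e: print(e)
o,k2=ray(w,323.4,257.0); p=o+k2*((P[2]+.02-o[2])/k2[2]); print('rim pt lateral off',(p-P)@n,' hole lateral',(H-P)@n,' hole along',(H-P)@t)
E
```

```text
[ 0.59167397 -0.02462506  0.19491762]
hole [ 0.58995857 -0.02492603  0.09      ]
[np.float64(-0.03674572317644529), np.float64(-0.02733142533245648), np.float64(-0.01791712748846768)]
f(a) and f(b) must have different signs
centre [ 0.59204503 -0.02289196  0.19491762] s -0.001772383554455876
[np.float64(-0.036071305024119364), np.float64(-0.026657007180130553), np.float64(-0.017242709336141755)]
f(a) and f(b) must have different signs
centre [ 0.59219501 -0.02219146  0.19491762] s -0.0024887600314934637
rim pt lateral off -0.0009643749888197781  hole lateral -0.0016143676577093848  hole along 0.0006534274436996784
```

Emit:
carry_out(commands=[-0.03, -0.05, 0, 0, 1, 0, 0, -0.2, 0, 1, 0, 0, -0.2, 0, 1, 0, 0, -0.2, 0, 1, 0, 0, -0.2, 0, 1, 0, 0, -0.1, 0, 1, 0, 0, 0, 0, 1])

```text
time_s: 8.5
tcp_pos: [0.5896, -0.027, 0.1571]
eef_rot: [179.9, -0.0, -102.1]
contact_force: [-0.1, 0.8, -2.0]
gripper_width: 0.0243
```

Emit:
carry_out(commands=[0, 0, -0.05, 0, 1, 0, 0, -0.05, 0, 1, 0, 0, -0.05, 0, 1, 0, 0, -0.05, 0, 1, 0, 0, 0, 0, 1])

```text
time_s: 9.0
tcp_pos: [0.5898, -0.0269, 0.1499]
eef_rot: [180.0, -0.0, -102.1]
contact_force: [-0.0, -0.1, -1.2]
gripper_width: 0.0239
```

No contact so far, so I'll keep going down gently.

Emit:
carry_out(commands=[0, 0, -0.04, 0, 1, 0, 0, -0.04, 0, 1, 0, 0, -0.04, 0, 1, 0, 0, 0, 0, 1])

```text
time_s: 9.4
tcp_pos: [0.5905, -0.0264, 0.1453]
eef_rot: [-179.9, 0.1, -102.1]
contact_force: [1.4, 3.5, -1.2]
gripper_width: 0.0241
```

Emit:
carry_out(commands=[0, 0, -0.04, 0, 1, 0, 0, -0.04, 0, 1, 0, 0, -0.04, 0, 1, 0, 0, 0, 0, 1])

```text
time_s: 9.8
tcp_pos: [0.5905, -0.0263, 0.1406]
eef_rot: [-179.9, 0.1, -102.1]
contact_force: [1.9, 5.8, -0.6]
gripper_width: 0.0237
```

Emit:
carry_out(commands=[0.008, 0.02, -0.02, 0, 1, 0, 0, -0.04, 0, 1, 0, 0, -0.04, 0, 1, 0, 0, 0, 0, 1])

```text
time_s: 10.2
tcp_pos: [0.5904, -0.0261, 0.1363]
eef_rot: [-180.0, 0.0, -102.1]
contact_force: [2.6, 3.1, -1.8]
gripper_width: 0.0239
```

Emit:
carry_out(commands=[0, 0, -0.04, 0, 1, 0, 0, -0.04, 0, 1, 0, 0, 0, 0, 1])

```text
time_s: 10.5
tcp_pos: [0.5904, -0.0261, 0.1331]
eef_rot: [-180.0, 0.0, -102.1]
contact_force: [2.5, 2.5, -1.1]
gripper_width: 0.0238
```

Emit:
carry_out(commands=[0.008, 0.008, -0.03, 0, 1, 0, 0, -0.03, 0, 1, 0, 0, -0.03, 0, 1, 0, 0, 0, 0, 1])

```text
time_s: 10.9
tcp_pos: [0.5904, -0.0259, 0.1294]
eef_rot: [180.0, -0.0, -102.1]
contact_force: [1.8, 1.3, -2.8]
gripper_width: 0.024
```

Emit:
carry_out(commands=[0, 0, -0.02, 0, 1, 0, 0, -0.02, 0, 1, 0, 0, 0, 0, 1])

```text
time_s: 11.2
tcp_pos: [0.5905, -0.0259, 0.1281]
eef_rot: [180.0, -0.0, -102.1]
contact_force: [0.6, 1.7, -0.8]
gripper_width: 0.0237
```

Emit:
carry_out(commands=[0, 0, -0.02, 0, 1, 0, 0, 0, 0, 1])

```text
time_s: 11.4
tcp_pos: [0.5905, -0.0259, 0.1281]
eef_rot: [-180.0, -0.0, -102.1]
contact_force: [-2.0, 0.5, 5.4]
gripper_width: 0.024
```

Emit:
carry_out(commands=[0, 0, -0.02, 0, 1, 0, 0, 0, 0, 1])

```text
time_s: 11.6
tcp_pos: [0.5905, -0.026, 0.1281]
eef_rot: [-180.0, -0.0, -102.1]
contact_force: [-5.6, 2.7, 12.1]
gripper_width: 0.0237
```

Seated at TCP z 0.1281, with about 14 N of axial force. I'll relieve the load, release and raise.

Emit:
carry_out(commands=[0.01, 0, 0.035, 0, 1, 0, 0, 0, 0, 1, 0, 0, 0, 0, 0.3, 0, 0, 0, 0, 0, 0, 0, 0, 0, -0.4, 0, 0, 0, 0, -0.4, 0, 0, 0, 0, -0.4], grip_force=10)

```text
time_s: 12.3
tcp_pos: [0.591, -0.0258, 0.1278]
eef_rot: [180.0, -0.0, -102.1]
contact_force: [-0.4, -0.8, 0.8]
gripper_width: 0.0569
```

Emit:
carry_out(commands=[0, 0, 0.2, 0, -0.4, 0, 0, 0.5, 0, -0.4, 0, 0, 1, 0, -0.4, 0, 0, 1, 0, -0.4, 0, 0, 0.5, 0, -0.4, 0, 0.5, 0, 0, -0.4, 0, 0.5, 0, 0, -0.4, 0, 0, 0, 0, -0.4])

```text
time_s: 13.1
tcp_pos: [0.5912, 0.0157, 0.2569]
eef_rot: [-179.9, 0.1, -102.0]
contact_force: [-0.1, 0.4, -0.2]
gripper_width: 0.0609
```

```bash
python3 - <<'E'
from h import *
w=cap("wrist"); st=telemetry.get_state(); print(st['tcp_pos'],st['eef_rot'],st['gripper_width'],st['time_s'])
np.save('w4.npy',w,allow_pickle=True)
print(proj(w,[.59,-.0259,.154]),proj(w,[.575,-.113,.11]),proj(w,[.625,-.188,.154]))
s=cap("side")
a=cv2.resize(w['frame'],(533,400)); b=cv2.resize(s['frame'][140:280,240:370],(371,400),interpolation=2)
cv2.imwrite('pics/c5.png',cv2.resize(np.hstack([a,b]),(800,354))[:,:,::-1])
E
```

```text
[0.59105217 0.01494434 0.25662897] [-1.79966781e+02  1.77669314e-02 -1.02028611e+02] 0.06107552598354903 13.15
[310.5316057  192.37585658] [306.5077878   67.14284427] [194.78221565 -56.13903544]
```

View pics/c5.png

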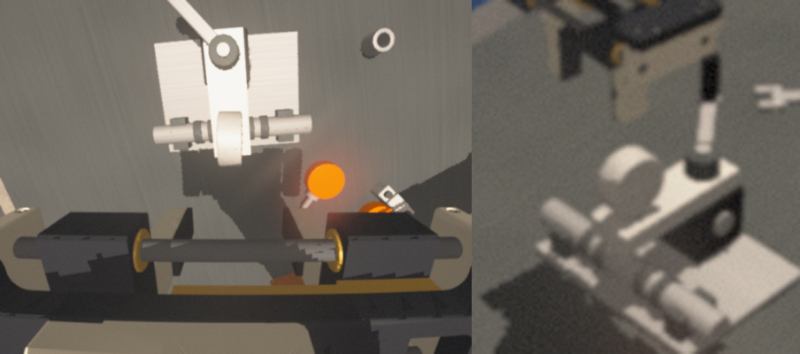

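The gauge stands upright and seated in both views, with the hub at wrist px ≈(303,68). The spindle comes out at (0.575,-0.1147) and the knob at about (0.626,-0.189), a lever angle of about -55.6°. Next I'll go to the knob with the jaws tangential (yaw -55.6°).

Emit:
carry_out(commands=[0.1, -0.7, 0, 1, -0.4, 0.1, -0.7, 0, 1, -0.4, 0.1, -0.7, 0, 1, -0.4, 0.1, -0.7, 0, 1, -0.4, 0.1, -0.7, 0, 1, -0.4, 0.1, -0.7, 0, 1, -0.4, 0.1, -0.7, 0, 1, -0.4, 0.1, -0.2, 0, 1, -0.4])

```text
time_s: 14.0
tcp_pos: [0.6225, -0.1931, 0.2558]
eef_rot: [179.9, -0.0, -70.1]
contact_force: [-0.2, 0.8, -0.1]
gripper_width: 0.0611
```

Emit:
carry_out(commands=[0.07, 0, 0, 1, -0.4, 0, 0, -0.3, 1, -0.4, 0, 0, -0.3, 1, -0.4, 0, 0, -0.3, 0.6, -0.4, 0, 0, 0, 0, -0.4, 0, 0, 0, 0, -0.4])

```text
time_s: 14.6
tcp_pos: [0.6257, -0.1904, 0.2202]
eef_rot: [180.0, -0.0, -55.8]
contact_force: [0.4, -0.6, -0.1]
gripper_width: 0.0614
```

```bash
python3 - <<'E'
from h import *
w=cap("wrist"); s=cap("side"); st=telemetry.get_state(); print(st['tcp_pos'],st['eef_rot'],st['gripper_width'],st['time_s'])
K=np.array([.6258,-.189,.154])
print(proj(w,K),proj(s,K))
for n,d,(y0,y1,x0,x1) in (("w",w,(200,400,240,400)),("s",s,(140,200,310,360))):
    m=(d['frame'].max(2)<50).astype(np.uint8); m2=np.zeros_like(m); m2[y0:y1,x0:x1]=m[y0:y1,x0:x1]
    for c in cv2.findContours(m2,0,2)[0]:
        if cv2.contourArea(c)>40: print(n,cv2.boundingRect(c),cv2.contourArea(c))
u,v=proj(s,K).astype(int)
a=cv2.resize(s['frame'][v-40:v+50,u-45:u+45],(400,400)); b=cv2.resize(w['frame'],(533,400))
cv2.imwrite('pics/c6.png',cv2.resize(np.hstack([b,a]),(800,343))[:,:,::-1])
E
```

```text
[ 0.6261758  -0.19019296  0.22085178] [-1.79958573e+02 -4.93190006e-02 -5.57839906e+01] 0.06155832574579715 14.7
[320.28792108 267.39051107] [335.69494078 162.71699095]
s (331, 161, 7, 19) 86.5
```

View pics/c6.png

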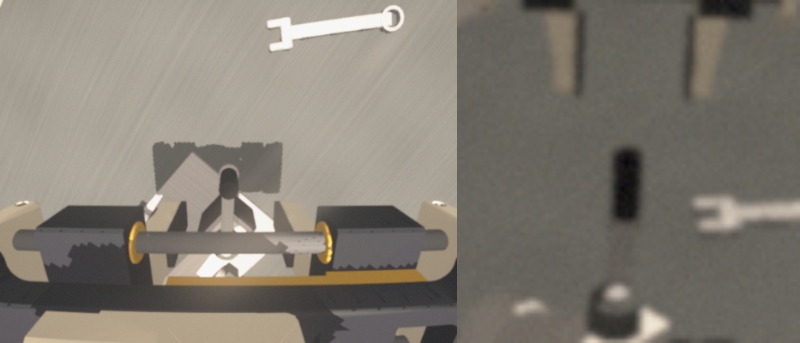

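The knob stands centred between the fingers (wrist column about 320, and the side view agrees). I'll descend and close gently.

Emit:
carry_out(commands=[0, 0.02, -0.7, 0, -0.4, 0, 0, -0.7, 0, -0.4, 0, 0, -0.5, 0, -0.4, 0, 0, -0.2, 0, -0.4, 0, 0, 0, 0, -0.4, 0, 0, 0, 0, 1, 0, 0, 0, 0, 1, 0, 0, 0, 0, 1], grip_force=8)

```text
time_s: 15.5
tcp_pos: [0.6265, -0.189, 0.1372]
eef_rot: [-179.9, -0.1, -55.7]
contact_force: [0.5, -0.0, 0.9]
gripper_width: 0.0427
```

Emit:
carry_out(commands=[0, 0, 0, 0, 1, 0, 0, 0, 0, 1, 0, 0, 0, 0, 1, 0, 0, 0, 0, 1])

```text
time_s: 15.9
tcp_pos: [0.626, -0.189, 0.1361]
eef_rot: [-180.0, -0.0, -55.7]
contact_force: [-0.1, 0.4, 0.5]
gripper_width: 0.0179
```

```bash
cat > arc.py <<'E'
from h import *
import sys
st=telemetry.get_state(); S=np.array([.575,-.1147]); p=st['tcp_pos'][:2]-S
f=st['contact_force']; th=np.arctan2(p[1],p[0]); tc=np.array([np.sin(th),-np.cos(th)])
print("t",st['time_s'],"r",np.linalg.norm(p),"th",np.degrees(th),"yaw",st['eef_rot'][2],"w",st['gripper_width'],"Ftan(resist)",-f[:2]@tc,"Frad",f[:2]@p/np.linalg.norm(p),f)
step=float(sys.argv[1]);n=int(sys.argv[2]);a=th
for i in range(n):
    b=a-np.radians(step); d=.09*np.array([np.cos(b)-np.cos(a),np.sin(b)-np.sin(a)])/.04; a=b; print(d.round(3),end=' ')
print("turn",-step/4)
E
python3 arc.py 4 8
```

```text
t 15.9 r 0.09010414742959534 th -55.562560562890106 yaw -55.713516381113216 w 0.017890715013368228 Ftan(resist) 0.11633340095952249 Frad -0.37193096107716545 [-0.11438392  0.37253513  0.47167621]
[-0.133 -0.084] [-0.138 -0.075] [-0.143 -0.065] [-0.147 -0.055] [-0.151 -0.044] [-0.153 -0.034] [-0.155 -0.023] [-0.157 -0.012] turn -1.0
```

Emit:
carry_out(commands=[-0.133, -0.084, 0, -1, 1, -0.138, -0.075, 0, -1, 1, -0.143, -0.065, 0, -1, 1, -0.147, -0.055, 0, -1, 1, -0.151, -0.044, 0, -1, 1, -0.153, -0.034, 0, -1, 1, -0.155, -0.023, 0, -1, 1, -0.157, -0.012, 0, -1, 1])

```text
time_s: 16.7
tcp_pos: [0.5785, -0.2031, 0.1353]
eef_rot: [-180.0, 0.1, -87.9]
contact_force: [0.6, 9.7, -2.1]
gripper_width: 0.0177
```

```bash
python3 arc.py 2 5
```

```text
t 16.7 r 0.08845156822116804 th -87.71611980606534 yaw -87.89034742754434 w 0.0176733096164076 Ftan(resist) 1.0182133576113854 Frad -9.655233507926132 [ 0.63263697  9.68814033 -2.05492308]
[-0.079 -0.002] [-0.079  0.001] [-0.078  0.004] [-0.078  0.006] [-0.078  0.009] turn -0.5
```

The tangential resistance is 1 N (running down), but the 9.7 N radial force shows my centre is about 1.3 mm off in y. I'll correct it and continue at 2° per row.

Emit:
carry_out(commands=[-0.079, 0.033, 0, -0.5, 1, -0.079, 0.001, 0, -0.5, 1, -0.078, 0.004, 0, -0.5, 1, 0, 0, 0, 0, 1])

```text
time_s: 17.1
tcp_pos: [0.5691, -0.2023, 0.1357]
eef_rot: [180.0, 0.1, -93.8]
contact_force: [-0.3, 5.5, -1.4]
gripper_width: 0.018
```

```bash
sed -i 's/-.1147/-.1135/' arc.py; python3 arc.py 2 6
```

```text
t 17.1 r 0.0889692979849385 th -93.81711193204895 yaw -93.75101073338304 w 0.018010908684912254 Ftan(resist) -0.7089544887919467 Frad -5.510357627975009 [-0.34054679  5.54533007 -1.35549432]
[-0.078  0.007] [-0.078  0.009] [-0.078  0.012] [-0.077  0.015] [-0.077  0.017] [-0.076  0.02 ] turn -0.5
```

Emit:
carry_out(commands=[-0.078, 0.022, 0, -0.5, 1, -0.078, 0.009, 0, -0.5, 1, -0.078, 0.012, 0, -0.5, 1])

```text
time_s: 17.4
tcp_pos: [0.5603, -0.2008, 0.1357]
eef_rot: [-180.0, 0.0, -99.7]
contact_force: [1.8, 6.0, -1.0]
gripper_width: 0.0175
```

Emit:
carry_out(commands=[-0.077, 0.015, 0, -0.5, 1, -0.077, 0.017, 0, -0.5, 1, -0.076, 0.02, 0, -0.5, 1])

```text
time_s: 17.7
tcp_pos: [0.5516, -0.1985, 0.1358]
eef_rot: [-179.9, 0.1, -105.7]
contact_force: [5.9, 5.3, -2.8]
gripper_width: 0.0179
```

```bash
python3 arc.py 2 9
```

```text
t 17.7 r 0.08815762875455833 th -105.36433824280172 yaw -105.72108313306154 w 0.01794677865489167 Ftan(resist) 4.254107909929363 Frad -6.6186880668145145 [ 5.85572934  5.25498808 -2.78369818]
[-0.075  0.022] [-0.075  0.025] [-0.074  0.027] [-0.073  0.03 ] [-0.072  0.032] [-0.07   0.035] [-0.069  0.037] [-0.068  0.04 ] [-0.066  0.042] turn -0.5
```

Emit:
carry_out(commands=[-0.071, 0.037, 0, -0.5, 1, 0, 0, 0, 0, 1])

```text
time_s: 17.9
tcp_pos: [0.5509, -0.1978, 0.137]
eef_rot: [-179.7, 0.1, -107.7]
contact_force: [8.4, 1.0, -3.8]
gripper_width: 0.0178
```

```bash
python3 arc.py 2 6
```

```text
t 17.9 r 0.08762871429205488 th -105.93033805668622 yaw -107.66105815335834 w 0.01781824577951867 Ftan(resist) 7.777377673612336 Frad -3.2612660958304285 [ 8.3738107   1.00137623 -3.81681164]
[-0.075  0.023] [-0.074  0.025] [-0.073  0.028] [-0.072  0.031] [-0.071  0.033] [-0.07   0.036] turn -0.5
```

The lever came up tight near θ ≈ -106°. I'll grip firmer and step on into the slip.

Emit:
carry_out(commands=[-0.037, 0.012, 0, -0.25, 1, -0.037, 0.012, 0, -0.25, 1, 0, 0, 0, 0, 1], grip_force=20)

```text
time_s: 18.2
tcp_pos: [0.5488, -0.197, 0.137]
eef_rot: [-179.6, 0.1, -109.6]
contact_force: [9.1, 0.6, -5.4]
gripper_width: 0.0177
```

```bash
python3 arc.py 2 5
```

```text
t 18.2 r 0.08750204065874015 th -107.45065982908055 yaw -109.61066823687202 w 0.017715258641201825 Ftan(resist) 8.48949067300314 Frad -3.246295348126723 [ 9.07227985  0.5510206  -5.40483043]
[-0.074  0.025] [-0.074  0.027] [-0.073  0.03 ] [-0.071  0.033] [-0.07   0.035] turn -0.5
```

Emit:
carry_out(commands=[-0.074, 0.027, 0, -0.5, 1, -0.074, 0.029, 0, -0.5, 1, 0, 0, 0, 0, 1])

```text
time_s: 18.5
tcp_pos: [0.5428, -0.1946, 0.137]
eef_rot: [-179.6, 0.1, -113.6]
contact_force: [10.5, 1.2, -4.6]
gripper_width: 0.0177
```

```bash
python3 arc.py 2 5
```

```text
t 18.5 r 0.08727569156607752 th -111.6398369350515 yaw -113.64960052993656 w 0.017734068503388063 Ftan(resist) 9.276223874485408 Frad -4.994348288707694 [10.46420892  1.22154652 -4.59474678]
[-0.072  0.03 ] [-0.071  0.033] [-0.07   0.035] [-0.069  0.038] [-0.068  0.04 ] turn -0.5
```

The force is steady and the lever follows the command 1:1, so it is slipping, about 5° so far. Another 4.5° or so.

Emit:
carry_out(commands=[-0.072, 0.032, 0, -0.5, 1, -0.071, 0.035, 0, -0.5, 1, -0.018, 0.009, 0, -0.12, 1, 0, 0, 0, 0, 1])

```text
time_s: 18.9
tcp_pos: [0.5367, -0.1916, 0.137]
eef_rot: [-179.6, 0.2, -118.1]
contact_force: [9.7, 0.9, -4.9]
gripper_width: 0.0176
```

```bash
python3 arc.py 2 3
```

```text
t 18.9 r 0.08701329006823104 th -116.10337304174311 yaw -118.07773879208635 w 0.017571830147886436 Ftan(resist) 8.29869118291968 Frad -5.037192021117754 [ 9.66856296  0.87204884 -4.90856881]
[-0.07   0.036] [-0.069  0.038] [-0.067  0.041] turn -0.5
```

Slip is about 10°. I'll unload, release and rise straight up.

Emit:
carry_out(commands=[0.05, 0.005, 0, 0, 1, 0, 0, 0, 0, 1, 0, 0, 0, 0, 0.5, 0, 0, 0, 0, 0.1, 0, 0, 0, 0, 0, 0, 0, 0, 0, 0, 0, 0, 0, 0, 0])

```text
time_s: 19.6
tcp_pos: [0.5342, -0.1915, 0.1359]
eef_rot: [180.0, -0.0, -118.2]
contact_force: [-0.8, -0.1, -0.3]
gripper_width: 0.0428
```

Emit:
carry_out(commands=[0, 0, 0.2, 0, 0, 0, 0, 0.5, 0, 0, 0, 0, 1, 0, 0, 0, 0, 1, 0, 0, -0.3, -0.6, 0.3, 0, 0, -0.3, -1, 0, 0, 0, 0, -1, 0, 0, 0, 0, 0, 0, 0, 0])

```text
time_s: 20.4
tcp_pos: [0.5099, -0.2989, 0.2566]
eef_rot: [-180.0, -0.0, -118.4]
contact_force: [0.5, 0.7, -1.2]
gripper_width: 0.044
```

```bash
python3 - <<'E'
from h import *
s=cap("side"); t=cap("top"); st=telemetry.get_state(); print(st['tcp_pos'],st['contact_force'],st['gripper_width'],st['time_s'],abs(st['qd']).max())
np.save('s5.npy',s,allow_pickle=True); np.save('t5.npy',t,allow_pickle=True)
S=np.array([.575,-.1135])
for n,d in(("s",s),("t",t)):
    for a in(-110,-116,-122):
        a=np.radians(a); print(n,proj(d,[S[0]+.09*np.cos(a),S[1]+.09*np.sin(a),.131]).round(1))
    m=(d['frame'].max(2)<55).astype(np.uint8)
    for c in cv2.findContours(m,0,2)[0]:
        x,y,w,h=cv2.boundingRect(c)
        if 60<cv2.contourArea(c)<400: print(n,(x,y,w,h))
# gauge disc in side view: bright blob near the prediction
u,v=proj(s,[.5905,-.026,.125]); print(u,v)
g=cv2.cvtColor(s['frame'],7); x=int(u);y=int(v); print(g[y-24:y+24:3,x-21:x+22:3])
E
```

```text
[ 0.5101268  -0.29626984  0.25617951] [-0.23290602  0.41871683 -0.13047272] 0.044084081793459635 20.5 1.6279981915556607
s [366.3 181.7]
s [368.6 183.7]
s [370.6 186. ]
s (58, 448, 10, 32)
s (586, 423, 12, 24)
s (149, 267, 13, 13)
s (363, 174, 8, 19)
s (382, 85, 14, 12)
s (487, 25, 14, 45)
t [418.  245.4]
t [416.4 249.5]
t [414.5 253.5]
t (26, 203, 43, 58)
t (599, 202, 12, 11)
t (360, 145, 15, 77)
303.90934193852627 212.15860121021723
[[101 102 101 102 101  98  98 100 100  98  98 102  98  99 104]
 [ 97 103 105 102 101 102  99  96  97  98  99  99  98  97  97]
 [101 101 101  96  99 101  96  97  99 101  98  99 100  97  99]
 [100  97 102 100  95  99  96  98 101 100  98  99  96  96 101]
 [101 102 101 101 101 105 107 109 100  99  98  99  97  98  87]
 [103 102  99  99 113 111 111 107 102 104 104 100 102 114  99]
 [100 101 101 101 113 113 114 109 108 104 103 104 159 223 122]
 [101 100 103 114 113 113 110 109 104 105 108 131 219 158  94]
 [101 101 100 127 112 108 103 102 103 104 104 114 116 108 108]
 [102  99 100 110 111 109 105 105 105 106 100 109 112 110 106]
 [102  98 100 100 109 107 105 103 102 104 104 108 107 108 108]
 [ 97 100 104 149 119 105 105 103 102 102 109 108 110 107 108]
 [138 107 171 192 118 104 102 102 100 108 109 109 104 103 102]
 [174 157 113 111 107 107 104 100 103 108 107 101 105 101  69]
 [168 146 109 105 104 107 110 107 107 102 104 101  90  44  33]
 [127  90 122 114 106 105 105 110 104 104 103  68  40  34  36]]
```

```bash
python3 -c "
from h import *
print(telemetry.get_state()['contact_force']); print(r.close_job())"
```

```text
[-0.23290602  0.41871683 -0.13047272]
the job is handed in; nothing more can be done
None
```

I moved the gauge from the stand into the fixture's hole, turned the clamp lever clockwise until it slipped, let go, backed the arm clear and handed the job in at about 20.5 s. The hand-in gives no verdict.

- **Gauge:** It went in with about 14 N of axial force at the end, well under the 40 N limit. It stopped at the height I expected for a fully seated shoulder. Wrist and side pictures taken before I turned the lever showed it upright. After the lever was done I only checked pixel brightness in the side view, which did not clearly outline the disc.
- **Lever:** It came up tight after about 50° of turning, and then slipped at a steady 8–9 N measured at the knob, a little under the stated 11 N. From the tool's position I put the slip at about 10°. The side camera afterwards put the knob roughly 1–5° short of that. Allowing about 2° the other way for release, the slip should be about 5–12°, inside the 3.5–20° allowed.
- **Release:** The robot touched nothing at the end; the last force reading was about 0.5 N, which is noise.
- **Other things on the bench:** The orange look-alikes, standing loose at the start, had toppled by the first check, while the arm was still moving in. I did not measure where the cap, socket, spanner and oil ended up. In the pictures none looked displaced, though one orange gauge came to rest near the cap.

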